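# Change over the locking clamps on a shelf batten

## Robot

A 6-joint arm with a two-finger parallel gripper is mounted at the origin on the work surface. World frame = base frame: x ahead of the robot, y to its left, z up, the work surface at z = 0. Lengths are in mm, angles in degrees, forces in N, time in s.
With the tool pointing down it reaches from about 350 to 850 mm from the base axis. Payload 8.1 kg.
Tool frame: the origin (TCP) lies midway between the tips of the shut fingers; the grasp point (between the pads) lies 19 mm behind it; z points along the fingers, y is the line along which they close (so a half turn about z gives the same grasp; the last joint's range is limited). The gripper opens to 85 mm and grips with 20 to 120 N. Pads are 22 mm wide; open, the fingers measure 114 mm over their backs; the gripper's body (76 mm by 85 mm) begins 54 mm behind the grasp point. The pads swing forward as they close: fully open they stand 13 mm farther back than shut.
Start: joints at [67.93, 7.471, 85.268, -0, 87.261, -4.893], TCP at [177.176, 573.249, 207.792] pointing down, gripper open.
Joint ranges: [-169.43, 169.43], [-51.17, 129.36], [1.28, 143.12], [-76.62, 256.62], [0, 156.53], [-152.29, 152.29]. Speed limits (degrees/s): [136.94, 136.94, 159.86, 180, 180, 180].

## Interface

Orientations are given as [roll, pitch, yaw] about the fixed x, y, z axes, in that order (R = Rz(yaw) Ry(pitch) Rx(roll)).
In Python, from bench import r gives the robot as it stands.
- The arm moves only by the tool send_rows, never from a script. Its argument "increments" is a list of rows, each a list of 6 numbers: the shift along the tool's x, y, z in mm, then the turn, a rotation vector about the tool's x, y, z in rad. A call has 1 to 5 rows; each row shifts and turns the commanded pose from where the row before left it, along the tool's axes as they then stand; what a row does not reach is not made up. A row lasts 1/8 s, in which the tool goes at most 62.5 mm and 10.7 degrees, less where a joint would pass 70% of its speed; a pose out of reach is approached as far as the arm can. A call is refused whole if a number of a shift passes 62.5 or a number of a turn 0.188, either way. A call with a gripper value outside its range is refused whole. "grip" is the closure, from -1 (fully open) to 1 (shut), set as the call begins (left out, the last holds). The fingers move at their own pace and stop on an object; "grip_force" is the grip in N (left out, the last holds). Time passes only in rows, so rows that do not move let the fingers close. It gives the time, the measured TCP pose, the force, the opening and the grip force at its end, in the units of the state.
- r.sense(): the state, without advancing time (a new reading comes with each control period).
- r.snapshot(name): name is "scene" or "top"; returns a dict with "img" (480x640x3 uint8, blue, green, red), "z_map" (480x640 float32, mm along the optical axis (not along the pixel's ray), 0 where there is no reading), "fx", "fy", "cx", "cy" (pixels), "D" ([k1, k2, p1, p2, k3] as OpenCV has them; the pictures are not rectified), "view" (4x4, takes a point from world to camera coordinates). Camera axes: x right, y down, z forward; pixel columns grow to the right and rows downward; lengths in mm; the calibration is good to about 2 mm. A picture is of the moment at which its call begins.
- r.hand_in(): hands the job in; it is judged then, once.
The state is a dict: "time": time; "joint_pos": joint angles; "qd": joint speeds; "joint_efforts": joint torques, N m; "tool_pos": TCP position; "tcp_rot": TCP orientation; "ft_force": force on the tool from outside, world axes, zero at the start; "wrist_torque": the same for the moment, N m; "finger_gap": finger opening in mm; "grip_force": force on a finger pad.
Only numpy, scipy, OpenCV 4.12 (cv2) and the standard library are available. Lean on these libraries where they do the work, as an engineer would, in place of code of your own. Each camera call takes 0.05 s, during which the arm holds its last target. There are 200 camera calls.

## Task

The pine batten for the shelf is on the sawing board and the yellow-handled clamp is in the way of the saw. Squeeze the handles of the open blue-handled clamp together until it snaps over centre and stays locked on the batten, and only then pull the yellow-handled clamp's release lever so that it springs open. The batten must not shift or be left unclamped; leave the other things on the counter where they are.

Things in the scene. Friction and masses are not known exactly. Their poses are not given: they have to be found in the camera images.
- clamp_a: Blue-handled locking clamp: locking pliers on a steel foot (62 x 46 x 5) screwed to the board; open at the start. Origin: centre of the foot's underside, on the board's top; z up, x straight towards the batten, y along it. All its parts lie within 10 of its x-z plane (foot 23), in which the handles and jaw move. Pivot of the jaw at (8, 0, 44). Nothing above the board within 60 of the handles to either side.
- clamp_a_fixed (a point): On the outer face of the fixed handle (14 thick, 18 wide), 92 up it from the pivot. The handle leans 35 deg from vertical, away from the batten: it runs along u = (-0.574, 0, 0.819) in the clamp's frame and ends, with its adjusting screw, 12 past this point. The outer face looks along minus v, v = (0.819, 0, 0.574). It never moves.
- clamp_a_squeeze (a point): On the outer face of the moving handle, opposite clamp_a_fixed on its v side (along v about 37.5 from it locked, 62 open). The handle ends 16 past this point along u, where the open clamp measures 67 over both outer faces. Squeezing here takes up to 12 N, most of it just before the handle snaps over centre onto its stop, where it stays.
- clamp_a_handle (a joint): Turn of the moving handle on the jaw, rad: about 0.04 locked (over centre, on its stop), 0.40 fully open. Above about 0.1 it is not locked, and springs open when let go.
- clamp_a_lever (a joint): Turn of the release lever in the moving handle, rad: 0 at rest, grows as its tail is pulled away from the fixed handle along v, to 0.35. A spring brings it back.
- clamp_a_lever_tip (a point): Tail of the release lever, a steel strip 18 wide (y), 4 thick (v), on the moving handle's inner side; this point is 28 past the fixed handle's end along u, 8 before the tail's end. Locked: hook it from the fixed handle's side, above that handle's end, and pull along v: after 8 to 20 mm and under 10 N the lock trips and the handle springs open, away from the finger.
- clamp_a_pad_face (a point): Centre of the underside of the round rubber pad (20 across) at the end of the jaw, over the batten. Locked, it presses on the batten with about 18 N; open, it hangs about 5 above it.
- clamp_b: Yellow-handled locking clamp: locking pliers on a steel foot (62 x 46 x 5) screwed to the board; locked on the batten at the start. Origin: centre of the foot's underside, on the board's top; z up, x straight towards the batten, y along it. All its parts lie within 10 of its x-z plane (foot 23), in which the handles and jaw move. Pivot of the jaw at (8, 0, 44). Nothing above the board within 60 of the handles to either side.
- clamp_b_fixed (a point): On the outer face of the fixed handle (14 thick, 18 wide), 92 up it from the pivot. The handle leans 35 deg from vertical, away from the batten: it runs along u = (-0.574, 0, 0.819) in the clamp's frame and ends, with its adjusting screw, 12 past this point. The outer face looks along minus v, v = (0.819, 0, 0.574). It never moves.
- clamp_b_squeeze (a point): On the outer face of the moving handle, opposite clamp_b_fixed on its v side (along v about 37.5 from it locked, 62 open). The handle ends 16 past this point along u, where the open clamp measures 67 over both outer faces. Squeezing here takes up to 12 N, most of it just before the handle snaps over centre onto its stop, where it stays.
- clamp_b_handle (a joint): Turn of the moving handle on the jaw, rad: about 0.04 locked (over centre, on its stop), 0.40 fully open. Above about 0.1 it is not locked, and springs open when let go.
- clamp_b_lever (a joint): Turn of the release lever in the moving handle, rad: 0 at rest, grows as its tail is pulled away from the fixed handle along v, to 0.35. A spring brings it back.
- clamp_b_lever_tip (a point): Tail of the release lever, a steel strip 18 wide (y), 4 thick (v), on the moving handle's inner side; this point is 28 past the fixed handle's end along u, 8 before the tail's end. Locked: hook it from the fixed handle's side, above that handle's end, and pull along v: after 8 to 20 mm and under 10 N the lock trips and the handle springs open, away from the finger.
- clamp_b_pad_face (a point): Centre of the underside of the round rubber pad (20 across) at the end of the jaw, over the batten. Locked, it presses on the batten with about 18 N; open, it hangs about 5 above it.
- batten: Pine batten 360 (y) x 44 (x) x 18, lying flat on the board along its fence, under the pads of both clamps, loose but for the clamps. Origin: centre of its underside.
- board: Wooden sawing board 420 (y) x 220 (x), 18 high, fixed to the counter; a fence 26 higher runs along its far edge, beyond the batten. Origin: underside, 10 from its middle towards the fence; x towards the fence. The two clamps stand side by side on it about 200 apart along y, either one on either side.
- jar: Bystander: glass blender jar upside down, 124 across at the foot, 205 high, glass handle out to 106 on its y side. Origin: centre of its underside.
- socket_wrench: Bystander: steel socket wrench lying flat, 217 long, 38 high at its head. Origin: under the head; the handle runs to -x.
- silicone_ring: Bystander: white silicone ring 76 across, 6 high. Origin: centre of its underside.
- funnel: Bystander: orange plastic funnel, mouth down, 124 across, 118 high. Origin: centre of its underside.
- tape_measure: Bystander: yellow and black tape measure 66 x 34 x 62. Origin: centre of its underside.
- pencil: Bystander: red carpenter's pencil 100 x 12 x 7 lying on the board between the clamps, along y. Origin: centre of its underside.

How it is judged:
By the outcome, as a careful person would: the job done as asked, in the order asked, and still so for the second after the job is handed in, with the robot touching nothing.
It also fails if it takes over 42 s, if anything falls off the work surface, if the arm or the gripper's body presses on something with over 40 N, if the wrist force passes 120 N, or if a joint passes its speed limit or range.

## Working session

There is one attempt and no reset: what is moved stays moved. The work goes in short steps, Python scripts to look and compute and a tool call to move; the robot and the scene stay as the last step left them, time stands still between calls to the robot, and variables do not carry over. Pictures are saved under pics/ and viewed, at most 10 in all, crops included, and the job is handed in when it is done.

Besides the shell and the picture viewer there is one more tool, called as name([rows], argument=value, ...), one row to a line, values as JSON. send_rows: Moves the arm, as the interface text tells. Its arguments: {"type":"object","properties":{"increments":{"type":"array"},"grip":{"type":"number"},"grip_force":{"type":"number"}},"required":["increments"]}

```bash
mkdir -p pics
cat > h.py <<'E'
import numpy as np, cv2
from scipy.spatial.transform import Rotation as R
def cloud(s):
    z=s['z_map']; h,w=z.shape
    K=np.array([[s['fx'],0,s['cx']],[0,s['fy'],s['cy']],[0,0,1]])
    uv=np.stack(np.meshgrid(np.arange(w),np.arange(h)),-1).reshape(-1,1,2).astype(np.float64)
    n=cv2.undistortPoints(uv,K,np.array(s['D'],float)).reshape(h,w,2)
    P=np.dstack([n*z[...,None],z]); V=np.array(s['view'])
    W=(P-V[:3,3])@V[:3,:3]; W[z<=0]=np.nan
    return W
E
python3 - <<'E'
from h import *
from bench import r
for n in('scene','top'):
    s=r.snapshot(n); cv2.imwrite(f'pics/{n}0.png',s['img']); np.savez(f'{n}0.npz',W=cloud(s),img=s['img'],view=s['view'])
    V=np.array(s['view']);print(n,-V[:3,:3].T@V[:3,3],V[2,:3],s['fx'])
print(r.sense())
E
```

```text
scene [1188.33771604  720.22314488 1570.22122977] [-0.34565393 -0.46061399 -0.81753172] 574.3314226576971
top [ 408.15338507  -70.60236526 1305.67680389] [ 0.12894729 -0.01300752 -0.99156614] 504.90137550970564
{'time': 0.1, 'joint_pos': array([ 6.79286092e+01,  7.51183062e+00,  8.53220257e+01,  9.48144784e-05,
        8.72607489e+01, -4.89316273e+00]), 'qd': array([ 0.13793974, -0.05025251, -0.2295427 ,  0.03574625, -0.01047574,
       -0.01576334]), 'joint_efforts': array([ 2.03192001e-03, -5.70956540e+01, -5.01939332e+01, -8.37437938e-05,
        8.32782331e-03, -2.68532929e-06]), 'tool_pos': array([176.98992338, 572.75707478, 206.84812915]), 'tcp_rot': array([-1.79905748e+02, -8.16398383e-03,  1.62821761e+02]), 'ft_force': array([0.87925272, 0.23384905, 0.1020357 ]), 'wrist_torque': array([0.04710826, 0.025155  , 0.01101639]), 'grip_force': 0.0, 'finger_gap': 85.45325660485125}
```

View pics/scene0.png

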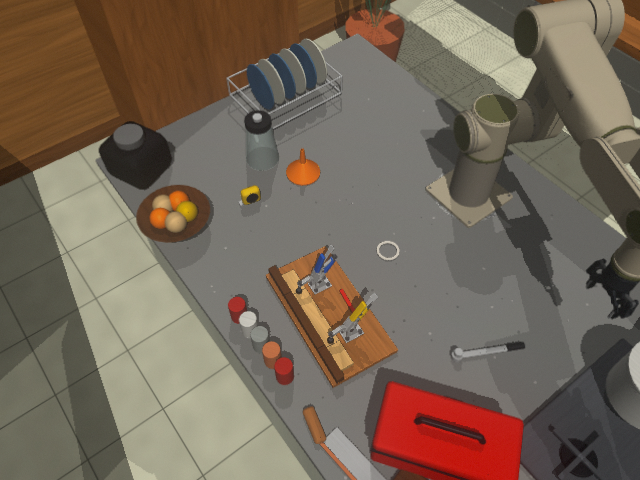

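View pics/top0.png

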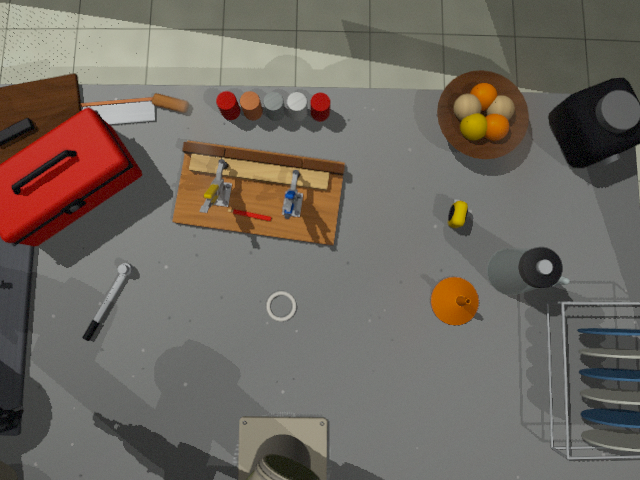

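The views show the board with the fence away from the robot. In the top view the blue clamp is at about (292,195), the yellow one at (217,190), the pencil at (252,215) and the batten at (260,172).

Run:
```python
from h import *
from scipy.spatial import cKDTree
for n in('top','scene'):
    d=np.load(n+'0.npz'); W=d['W']; hsv=cv2.cvtColor(d['img'],cv2.COLOR_BGR2HSV)
    H,S,V=[hsv[...,i].astype(int) for i in range(3)]
    x,y,z=W[...,0],W[...,1],W[...,2]
    reg=(x>350)&(x<800)&(y>-250)&(y<350)
    # board plane
    m=reg&(z>10)&(z<25)&(S>80)&(H<25)
    k=cv2.morphologyEx(m.astype(np.uint8),cv2.MORPH_OPEN,np.ones((3,3)))
    _,l,st,_=cv2.connectedComponentsWithStats(k); i=1+st[1:,4].argmax()
    P=W[l==i]; (c,sz,a)=cv2.minAreaRect(P[:,:2].astype(np.float32))
    print(n,'board',c,sz,a,'z',np.median(P[:,2]))
    m=reg&(z>38)&(z<50)&(S>80)&(H<25)
    k=m.astype(np.uint8); _,l,st,_=cv2.connectedComponentsWithStats(k); i=1+st[1:,4].argmax()
    P=W[l==i]; print(' fence',cv2.minAreaRect(P[:,:2].astype(np.float32)),np.median(P[:,2]))
    m=reg&(z>30)&(z<41)&(S>50)&(H<30)
    P=W[m]; print(' batten',cv2.minAreaRect(P[:,:2].astype(np.float32)),np.median(P[:,2]),len(P))
    for nm,mm in(('blue',(H>100)&(H<130)&(S>100)),('yel',(H>22)&(H<33)&(S>150)),('red',((H<5)|(H>174))&(S>180)&(z<32))):
        m=reg&mm&((z>55) if nm!='red' else (z>10)); P=W[m]
        if len(P)<4: print(nm,len(P));continue
        print(' ',nm,len(P),P.mean(0).round(1),P.min(0).round(1),P.max(0).round(1))
        if nm!='red':print(P[::max(1,len(P)//14)].round(0).tolist())
    # all high points
    m=reg&(z>60); P=W[m]; print(' high',len(P),P.min(0).round(1),P.max(0).round(1))
    s=d['img'];
    r0=(130,160,260,380) if n=='top' else (230,255,400,410)
    cr=s[r0[0]:r0[2],r0[1]:r0[3]]; cv2.imwrite(f'pics/{n}c.png',cv2.resize(cr,None,fx=3.6,fy=3.6,interpolation=cv2.INTER_CUBIC)[:600,:800])
```

```text
top board (655.7859497070312, 75.71412658691406) (421.884521484375, 185.5393829345703) 82.7346420288086 z 17.781861832486943
 fence ((761.2567138671875, 116.9012451171875), (309.6827697753906, 34.233585357666016), 82.49756622314453) 43.21396990413501
 batten ((687.2962036132812, 71.57688903808594), (420.6607360839844, 169.43939208984375), 82.47708892822266) 36.000714252684105 2509
  blue 98 [628.1 -14.2 149.3] [599.  -24.2  90.6] [656.9  -2.1 187.5]
[[656.0, -8.0, 117.0], [648.0, -12.0, 142.0], [641.0, -11.0, 167.0], [637.0, -7.0, 176.0], [639.0, -22.0, 163.0], [635.0, -16.0, 173.0], [633.0, -9.0, 173.0], [630.0, -4.0, 173.0], [629.0, -20.0, 178.0], [632.0, -17.0, 91.0], [622.0, -20.0, 104.0], [612.0, -18.0, 119.0], [605.0, -17.0, 129.0], [602.0, -17.0, 136.0]]
  yel 127 [646.  171.8 140.9] [625.4 162.4 106.7] [672.4 183.9 170.4]
[[672.0, 175.0, 107.0], [665.0, 177.0, 119.0], [662.0, 174.0, 121.0], [658.0, 173.0, 126.0], [654.0, 173.0, 136.0], [650.0, 174.0, 143.0], [647.0, 175.0, 148.0], [644.0, 174.0, 150.0], [639.0, 174.0, 161.0], [636.0, 176.0, 165.0], [633.0, 175.0, 166.0], [632
[... 835 characters left out ...]
0, 157.0], [645.0, -2.0, 147.0], [646.0, -1.0, 144.0], [624.0, -11.0, 104.0], [646.0, -6.0, 127.0], [655.0, -3.0, 133.0], [652.0, -3.0, 125.0], [625.0, -3.0, 92.0]]
  yel 156 [650.  178.7 136.7] [623.9 164.2 100. ] [674.6 188.2 170.9]
[[632.0, 169.0, 163.0], [639.0, 177.0, 164.0], [629.0, 184.0, 157.0], [647.0, 175.0, 153.0], [643.0, 183.0, 155.0], [643.0, 187.0, 154.0], [634.0, 183.0, 132.0], [631.0, 181.0, 120.0], [635.0, 181.0, 119.0], [640.0, 182.0, 120.0], [633.0, 184.0, 108.0], [664.0, 176.0, 121.0], [667.0, 179.0, 123.0], [668.0, 181.0, 120.0], [671.0, 181.0, 113.0]]
  red 76 [612.1  80.8  25.5] [600.9  42.9  18.2] [622.7 122.6  31.9]
 high 1090 [587.1 -27.3  60.3] [745.6 194.  207.8]
```

View pics/topc.png

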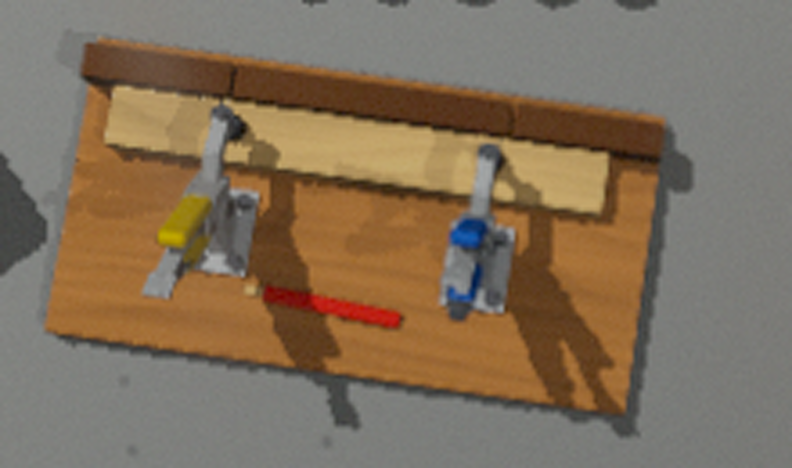

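View pics/scenec.png

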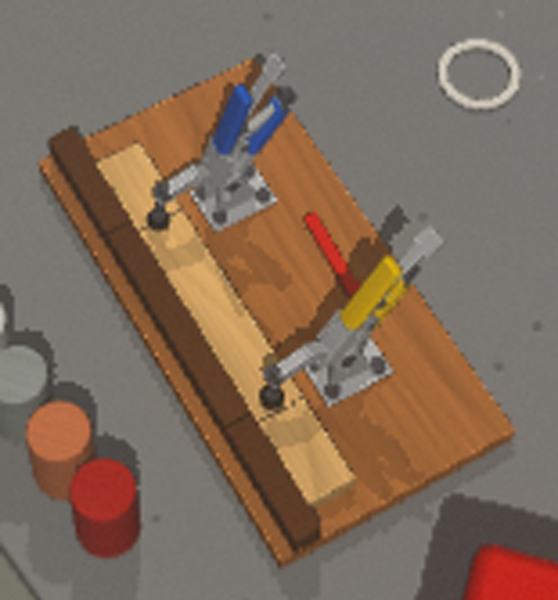

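In the close crops the blue clamp is open: two blue handles, tail between them, at about (245,120) in the scene crop. The yellow clamp is locked, with its grey tail at (425,240) and pad at (270,395). I'll take side profiles in the board frame (yaw about -7.5).

Run:
```python
from h import *
a=np.radians(-7.5); ex=np.array([np.cos(a),np.sin(a)]); ey=np.array([-np.sin(a),np.cos(a)])
canvas=np.full((600,800,3),255,np.uint8)
for j,(nm,c) in enumerate((('blue',(628,-12)),('yel',(646,175)))):
  for n in('top','scene'):
    d=np.load(n+'0.npz'); W=d['W'].reshape(-1,3); I=d['img'].reshape(-1,3)
    q=W[:,:2]-c; X=q@ex; Y=q@ey; Z=W[:,2]-18
    m=(abs(X)<115)&(abs(Y)<32)&(Z>1)
    for x,y,z,b in zip(X[m],Y[m],Z[m],I[m]):
        o=(200+400*j+int(1.7*x),(300 if n=='top' else 590)-int(1.5*z)); 
        cv2.circle(canvas,o,2,b.tolist(),-1)
    hm=m&(Z>45); 
    for lo in range(20,190,15):
        k=m&(Z>lo)&(Z<=lo+15)
        if k.sum()>3: print(nm,n,lo,k.sum(),'X',np.percentile(X[k],[2,98]).round(),'Y',np.percentile(Y[k],[2,50,98]).round(1))
    f=m&(abs(Z-5)<2.5)&(abs(X)<60)&(I.max(1)-I.min(1)<35); print(' foot',f.sum(),'X',np.percentile(X[f],[1,99]).round(1),'Y',np.percentile(Y[f],[1,99]).round(1))
cv2.imwrite('pics/side.png',canvas)
```

```text
blue top 20 150 X [  7. 114.] Y [-30.4  -6.   30.1]
blue top 35 13 X [ 8. 30.] Y [-15.2 -12.1  -9.8]
blue top 50 17 X [ 9. 75.] Y [-13.5  -8.6   5.7]
blue top 65 121 X [ 4. 87.] Y [-11.6  -1.6   5.2]
blue top 80 22 X [-14.  33.] Y [-12.2  -7.9   8.4]
blue top 95 31 X [-24.  29.] Y [-12.3  -6.5   9.4]
blue top 110 62 X [-44.  22.] Y [-13.   -2.9   7.4]
blue top 125 32 X [-42.  19.] Y [-10.2  -2.6   4.6]
blue top 140 24 X [-9. 14.] Y [-11.   -1.5   5.7]
blue top 155 56 X [-19.   9.] Y [-10.2  -1.    7.9]
blue top 170 35 X [-31. -19.] Y [-9.2 -0.8  6.9]
 foot 81 X [-15.8  43.5] Y [-23.5  21.2]
blue scene 20 143 X [ 13. 115.] Y [-29.7   7.8  30.6]
blue scene 35 39 X [10. 97.] Y [ 0.5 12.6 17.1]
blue scene 50 55 X [ 8. 89.] Y [-3.3  8.4 15.4]
blue scene 65 114 X [-3. 91.] Y [-4.5  6.6 13.7]
blue scene 80 70 X [-17.  59.] Y [-9.3  8.6 16.1]
blue scene 95 77 X [-28.  32.] Y [-7.2  7.2 16. ]
blue scene 110 65 X [-40.  27.] Y [-6.4  5.5 13.5]
blue scene 125 41 X [-38.  23.] Y [-2.1  4.5 13.9]
blue scene 140 40 X [-12.  19.] Y [-6.6  4.5 14.2]
blue scene 155 37 X [-19.  13.] Y [-5.6  4.8 12.2]
[... 460 characters left out ...]
 3.] Y [-11.6  -4.6   6.2]
yel top 140 80 X [-46.  -7.] Y [-10.7  -1.    7.7]
yel top 155 34 X [-55. -44.] Y [-10.2  -1.9   6.1]
 foot 110 X [-10.5  49.9] Y [-24.8   8.6]
yel scene 20 140 X [ 13. 113.] Y [-28.9   8.5  28. ]
yel scene 35 21 X [16. 97.] Y [ 3.1 11.3 15.5]
yel scene 50 61 X [15. 98.] Y [-7.7  6.9 14.5]
yel scene 65 130 X [13. 96.] Y [-8.2  3.5 13.3]
yel scene 80 68 X [-9. 38.] Y [-8.1  7.2 13.7]
yel scene 95 54 X [-23.  27.] Y [-8.6  6.5 13.3]
yel scene 110 59 X [-28.  17.] Y [-6.9  6.3 13.6]
yel scene 125 52 X [-32.   7.] Y [-5.8  4.7 11.4]
yel scene 140 72 X [-47.  -2.] Y [-6.5  2.9 12. ]
yel scene 155 28 X [-53. -39.] Y [-8.3  1.  11.5]
 foot 68 X [-8.  53.2] Y [-14.2  23.4]
```

View pics/side.png

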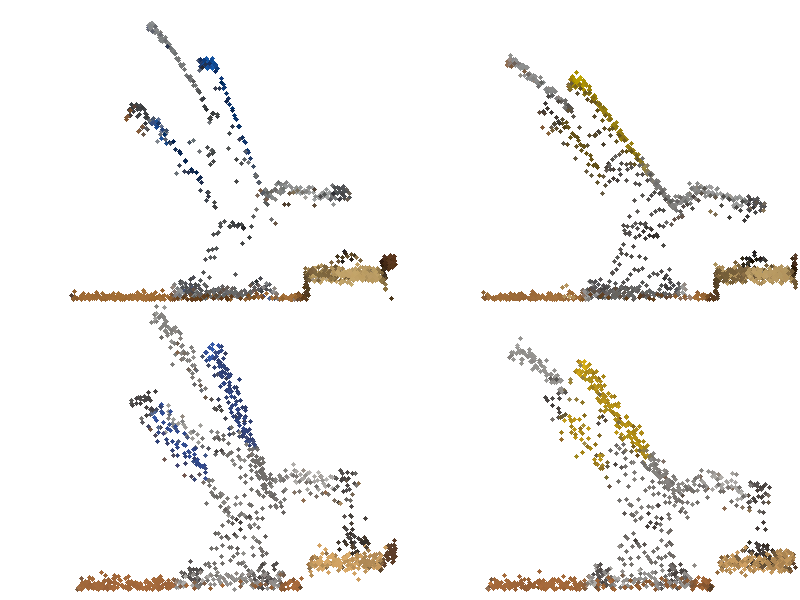

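The side profile fits the model: blue foot centre at X≈15, fixed handle end near (-38,130), locked yellow origin at X≈21. Next I plan the approach along -u to above the blue handles.

```bash
cat >> h.py <<'E'
from scipy.spatial.transform import Slerp
a=np.radians(-7.5); EX=np.array([np.cos(a),np.sin(a),0]); EY=np.array([-np.sin(a),np.cos(a),0]); EZ=np.array([0,0,1.])
U=-.5736*EX+.8192*EZ; Vv=.8192*EX+.5736*EZ
RT=R.from_matrix(np.c_[EY,Vv,-U])
def F(clamp):
    o=(np.array([628,-12,18])+15*EX+1*EY) if clamp=='a' else (np.array([646,175,18])+21*EX+0*EY)
    return o+8*EX+44*EZ+92*U-7*Vv
def tgt(clamp,u,v,y=0): return F(clamp)+u*U+v*Vv+y*EY
def rows(p0,R0,p1,R1,n):
    S=Slerp([0,1],R.concatenate([R0,R1])); p=p0;q=R0
    for i in range(1,n+1):
        P=p0+(p1-p0)*i/n; Q=S(i/n)
        t=q.inv().apply(P-p).round(1); w=(q.inv()*Q).as_rotvec().round(4)
        print([float(k) for k in (*t,*w)],',' if i%5 else '')
        p=p+q.apply(t); q=q*R.from_rotvec(w)
def uvy(clamp,p): d=p-F(clamp); return (d@U).round(1),(d@Vv).round(1),(d@EY).round(1)
E
python3 - <<'E'
from h import *
from bench import r
s=r.sense(); p0=np.array([177.2,573.2,207.8]); R0=R.from_euler('xyz',[180,0,162.82],degrees=True)
p1=tgt('a',80,33); print(p1,F('a'),F('b'),RT.as_euler('xyz',degrees=True))
rows(p0,R0,p0+(p1-p0)/2+[0,0,40],R0,1) if 0 else None
rows(p0,R0,p1+[0,0,30],RT,20)
E
```

```text
[574.23558353  -3.91315133 217.816     ] [592.92868152  -6.37414437 133.3512    ] [616.7468245  178.85125362 133.3512    ] [145.00047003   0.          82.5       ]
[-27.5, -21.7, -2.0, -0.0253, -0.0214, 0.0677] ,
[-28.9, -19.7, -1.9, -0.0253, -0.0213, 0.0678] ,
[-30.3, -17.7, -1.8, -0.0253, -0.0214, 0.0677] ,
[-31.4, -15.6, -1.5, -0.0253, -0.0213, 0.0678] ,
[-32.4, -13.4, -1.2, -0.0254, -0.0214, 0.0677] 
[-33.3, -11.1, -0.8, -0.0253, -0.0214, 0.0678] ,
[-33.9, -8.8, -0.4, -0.0253, -0.0213, 0.0677] ,
[-34.5, -6.5, 0.2, -0.0253, -0.0214, 0.0678] ,
[-34.8, -4.1, 0.8, -0.0253, -0.0213, 0.0677] ,
[-35.0, -1.9, 1.4, -0.0253, -0.0214, 0.0678] 
[-35.0, 0.5, 2.2, -0.0253, -0.0214, 0.0677] ,
[-34.9, 2.8, 3.0, -0.0254, -0.0213, 0.0678] ,
[-34.5, 5.1, 3.8, -0.0253, -0.0214, 0.0677] ,
[-34.0, 7.3, 4.7, -0.0253, -0.0214, 0.0678] ,
[-33.3, 9.4, 5.7, -0.0253, -0.0213, 0.0677] 
[-32.4, 11.5, 6.6, -0.0253, -0.0214, 0.0678] ,
[-31.5, 13.5, 7.6, -0.0253, -0.0213, 0.0677] ,
[-30.3, 15.4, 8.6, -0.0253, -0.0214, 0.0678] ,
[-29.1, 17.2, 9.7, -0.0253, -0.0214, 0.0677] ,
[-27.6, 18.8, 10.8, -0.0254, -0.0213, 0.0678]
```

send_rows([
  [-27.5, -21.7, -2, -0.025, -0.021, 0.068],
  [-29, -19.7, -1.9, -0.025, -0.021, 0.068],
  [-30.3, -17.7, -1.8, -0.025, -0.021, 0.068],
  [-31.4, -15.6, -1.5, -0.025, -0.021, 0.068],
  [-32.4, -13.4, -1.2, -0.025, -0.021, 0.068],
], grip=-1)

```text
time: 0.72
tool_pos: [276.8, 427.6, 217.3]
tcp_rot: [171.9, 4.7, 142.8]
ft_force: [0.9, -0.6, 0.8]
finger_gap: 85.0
grip_force: 0.0
```

send_rows([
  [-33.3, -11, -0.8, -0.025, -0.021, 0.068],
  [-34, -8.8, -0.4, -0.025, -0.021, 0.068],
  [-34.5, -6.5, 0.2, -0.025, -0.021, 0.068],
  [-34.8, -4, 0.8, -0.025, -0.021, 0.068],
  [-35, -1.9, 1.4, -0.025, -0.021, 0.068],
])

```text
time: 1.35
tool_pos: [376.0, 283.4, 227.2]
tcp_rot: [162.7, 6.3, 122.4]
ft_force: [1.1, 0.3, 0.8]
finger_gap: 85.4
grip_force: 0.0
```

send_rows([
  [-35, 0.5, 2.2, -0.025, -0.021, 0.068],
  [-35, 2.8, 3, -0.025, -0.021, 0.068],
  [-34.5, 5, 3.8, -0.025, -0.021, 0.068],
  [-34, 7.3, 4.7, -0.025, -0.021, 0.068],
  [-33.3, 9.4, 5.7, -0.025, -0.021, 0.068],
])

```text
time: 1.98
tool_pos: [474.9, 138.8, 236.5]
tcp_rot: [153.5, 4.6, 102.0]
ft_force: [-0.4, 0.7, 0.4]
finger_gap: 85.2
grip_force: 0.0
```

send_rows([
  [-32.4, 11.5, 6.6, -0.025, -0.021, 0.068],
  [-31.5, 13.5, 7.6, -0.025, -0.021, 0.068],
  [-30.3, 15.4, 8.6, -0.025, -0.021, 0.068],
  [-29, 17.2, 9.7, -0.025, -0.021, 0.068],
  [-27.6, 18.8, 10.8, -0.025, -0.021, 0.068],
])

```text
time: 2.6
tool_pos: [573.8, -5.8, 245.3]
tcp_rot: [145.5, -0.2, 82.2]
ft_force: [-0.1, -0.5, 0.7]
finger_gap: 85.7
grip_force: 0.0
```

send_rows([
  [0, 0, 0, 0, 0, 0],
  [0, 0, 0, 0, 0, 0],
])

```text
time: 2.85
tool_pos: [573.1, -4.4, 245.1]
tcp_rot: [145.6, -0.1, 82.4]
ft_force: [0.2, -0.4, -1.2]
finger_gap: 85.2
grip_force: 0.0
```

Run:
```python
from h import *
from bench import r
s=r.sense(); print(s['time'],s['tool_pos'],s['tcp_rot'],s['joint_pos'],s['ft_force'],uvy('a',s['tool_pos']))
R0=R.from_euler('xyz',s['tcp_rot'],degrees=True)
rows(s['tool_pos'],R0,tgt('a',60,33),RT,3)
```

```text
2.85 [573.07472374  -4.40935345 245.10555347] [ 1.45600844e+02 -1.30861036e-01  8.23529634e+01] [ -4.38955905 -32.92808879 123.01152822  -2.09967896  55.57339149
   3.94992608] [ 0.15204308 -0.43195641 -1.16633151] (np.float64(103.0), np.float64(47.8), np.float64(-0.6))
[0.2, -4.8, 14.4, -0.0035, -0.0001, -0.0011] ,
[0.2, -4.8, 14.3, -0.0035, -0.0002, -0.0012] ,
[0.2, -4.9, 14.4, -0.0035, -0.0001, -0.0011] ,
```

send_rows([
  [0.2, -4.8, 14.4, -0.0035, 0, -0.001],
  [0.2, -4.8, 14.4, -0.0035, 0, -0.001],
  [0.2, -4.8, 14.4, -0.0035, 0, -0.001],
  [0, 0, 0, 0, 0, 0],
  [0, 0, 0, 0, 0, 0],
])

```text
time: 3.48
tool_pos: [586.4, -5.1, 202.8]
tcp_rot: [144.9, -0.0, 82.5]
ft_force: [-0.7, 1.3, -0.1]
finger_gap: 85.2
grip_force: 0.0
```

Run:
```python
from h import *
from bench import r
s=r.sense(); print(s['time'],s['tool_pos'],s['tcp_rot'],uvy('a',s['tool_pos']))
im=r.snapshot('scene')['img'];t=r.snapshot('top')['img']
f=lambda i,x,y:cv2.resize(i[y:y+150,x:x+100],(400,600),interpolation=cv2.INTER_CUBIC)
cv2.imwrite('pics/p1.png',np.hstack([f(im,270,190),f(t,240,130)]))
```

```text
3.475 [586.3652763   -5.11512472 202.80781148] [ 1.44882626e+02 -3.61017630e-02  8.25270946e+01] (np.float64(60.7), np.float64(34.4), np.float64(0.4))
```

View pics/p1.png

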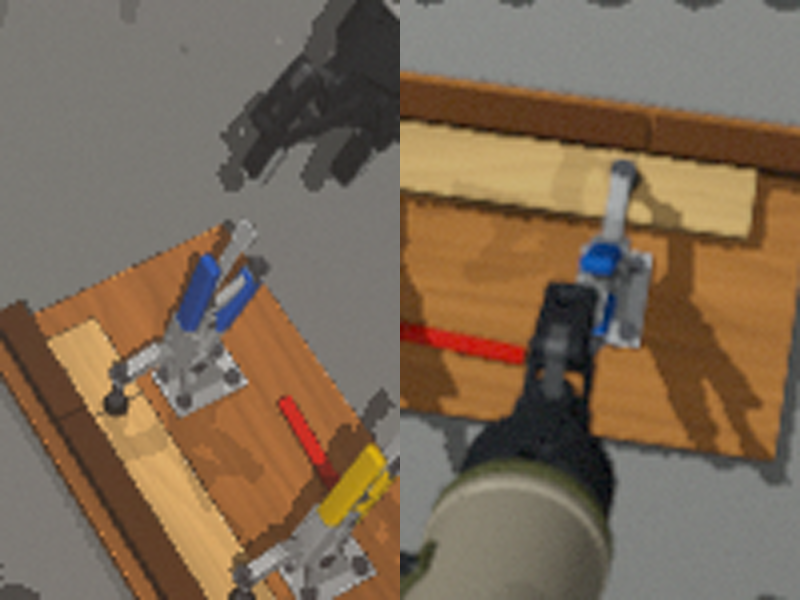

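The picture shows the open fingers just beyond the blue handles' ends: scene crop fingers at (235-345,170), handle ends at (245,235). I'll check the sideways alignment by comparing the fingers with the handles in the same depth maps.

Run:
```python
from h import *
from bench import r
f0=F('a')
for n in('scene','top'):
    W=cloud(r.snapshot(n)).reshape(-1,3); d=W-f0; u,v,y=d@U,d@Vv,d@EY
    for lo,hi in((-30,-10),(-10,10),(10,30),(30,50),(65,75),(75,85),(85,100)):
        m=(u>lo)&(u<hi)&(abs(y)<45)&(v>-60)&(v<120)&(W[:,2]>60)
        if m.sum()>5: print(n,lo,m.sum(),'y',np.percentile(y[m],[3,97]).round(1),'v',np.percentile(v[m],[1,99]).round(1), np.histogram(v[m],np.arange(-40,121,10))[0])
```

```text
scene -30 73 y [-4.  12.9] v [-2.3 57.1] [ 0  0  0  3 10 18 10  2 11 19  0  0  0  0  0  0]
scene -10 87 y [-4.5 12. ] v [-4.4 63.3] [ 0  0  0  2 20 18  0  0 12 23 12  0  0  0  0  0]
scene 10 40 y [-4.  13.1] v [ 3.3 64.7] [ 0  0  0  0  4  3  0  0 18  7  8  0  0  0  0  0]
scene 30 31 y [-6.3 10.1] v [42.9 50.2] [ 0  0  0  0  0  0  0  0 29  2  0  0  0  0  0  0]
scene 85 7 y [-8.   8.5] v [-12.5  84.5] [0 0 2 2 0 0 0 0 0 0 0 1 2 0 0 0]
top -30 31 y [-14.    4.6] v [ 3.5 54.1] [ 0  0  0  0 10  3  0  5  6  7  0  0  0  0  0  0]
top -10 48 y [-11.4   6.5] v [-0.  60.7] [ 0  0  0  1 10  4  0  0 14 17  2  0  0  0  0  0]
top 10 42 y [-11.1   5.1] v [ 1.4 62. ] [ 0  0  0  0  8  0  0  0  3 24  7  0  0  0  0  0]
```

send_rows([
  [0.5, -1.2, 10, 0, 0, 0],
  [0, 0, 10, 0, 0, 0],
  [0, 0, 10, 0, 0, 0],
  [0, 0, 10, 0, 0, 0],
  [0, 0, 0, 0, 0, 0],
])

```text
time: 4.3
tool_pos: [607.8, -8.1, 166.9]
tcp_rot: [145.1, -0.0, 82.5]
ft_force: [-0.2, -0.5, -0.3]
finger_gap: 85.3
grip_force: 0.0
```

send_rows([
  [0, 0, 10, 0, 0, 0],
  [0, 0, 10, 0, 0, 0],
  [0, 0, 10, 0, 0, 0],
  [0, 0, 0, 0, 0, 0],
  [0, 0, 0, 0, 0, 0],
])

```text
time: 4.92
tool_pos: [625.3, -10.3, 144.0]
tcp_rot: [144.9, -0.0, 82.5]
ft_force: [0.5, -0.3, -0.1]
finger_gap: 85.2
grip_force: 0.0
```

Run:
```python
from h import *
from bench import r
s=r.sense(); print(s['time'],s['tcp_rot'],uvy('a',s['tool_pos']))
im=r.snapshot('scene')['img'];t=r.snapshot('top')['img']
f=lambda i,x,y:cv2.resize(i[y:y+90,x:x+60],(400,600),interpolation=cv2.INTER_CUBIC)
cv2.imwrite('pics/p2.png',np.hstack([f(im,290,220),f(t,260,150)]))
```

```text
4.925 [ 1.44928748e+02 -3.63295716e-02  8.24679838e+01] (np.float64(-10.0), np.float64(32.8), np.float64(0.4))
```

View pics/p2.png

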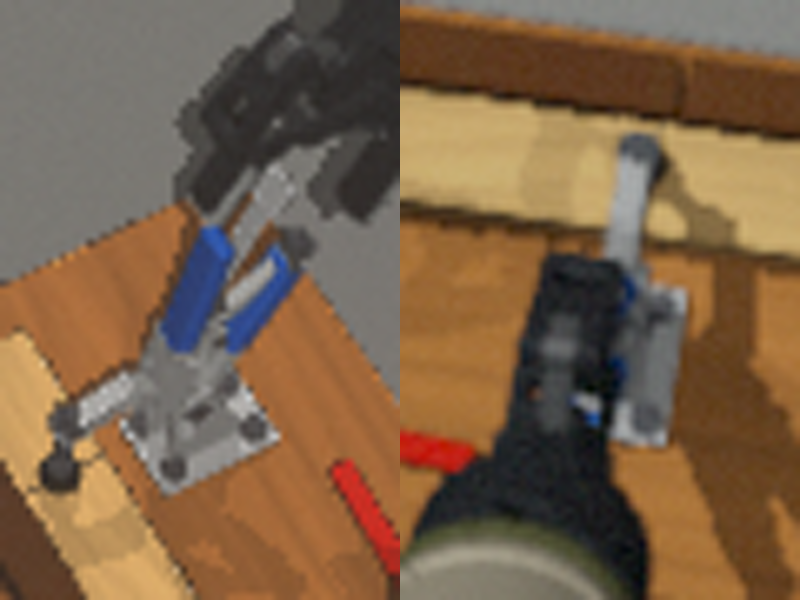

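The scene crop shows the finger tips, near (195,195) and (350,215), still slightly behind the handle ends at (215,235) and (300,235). I'll measure the tips by depth.

Run:
```python
from h import *
from bench import r
f0=F('a')
for n in('scene','top'):
    W=cloud(r.snapshot(n)).reshape(-1,3); d=W-f0; u,v,y=d@U,d@Vv,d@EY
    for nm,k in(('mov',(v>68)&(v<95)),('fix',(v>-30)&(v<-4))):
        m=k&(abs(y)<25)&(u>-30)&(u<70)&(W[:,2]>95)
        print(n,nm,m.sum()); 
        o=np.argsort(u[m])[:12]
        print(np.c_[u[m],v[m],y[m]][o].round(0).astype(int).tolist())
        q=m&(u<45); print(' y',np.percentile(y[q],[5,50,95]).round(1) if q.sum()>3 else '')
    q=(abs(y)<20)&(u>-30)&(u<60)&(v>-3)&(v<66)&(W[:,2]>95)
    o=np.argsort(-u[q])[:10]; print(np.c_[u[q],v[q],y[q]][o].round(0).astype(int).tolist())
```

```text
scene mov 83
[[9, 68, 5], [29, 80, 3], [31, 83, -7], [32, 80, 10], [32, 84, -2], [32, 84, 10], [33, 87, 2], [34, 78, 12], [34, 84, 8], [34, 80, 8], [36, 87, -7], [36, 87, 5]]
 y [-6.3  4.9 11.9]
scene fix 91
[[23, -18, -13], [30, -11, -10], [30, -11, 7], [31, -14, -9], [31, -9, 3], [31, -7, -1], [31, -10, -4], [33, -14, -11], [34, -14, 11], [35, -8, 7], [35, -6, 3], [35, -8, -1]]
 y [-10.5   1.   12.6]
[[52, 46, 11], [52, 48, 2], [52, 46, -6], [51, 47, -3], [50, 49, 0], [50, 43, 4], [49, 46, 8], [49, 47, 3], [48, 50, -2], [47, 45, 9]]
top mov 4
[[44, 80, -13], [46, 74, -13], [49, 77, -13], [53, 81, -13]]
 y 
top fix 0
[]
 y 
[[8, 7, -6], [4, 8, -6], [-3, 7, -5], [-3, 52, -12], [-3, 9, -5], [-5, 54, -12], [-7, 10, -2], [-9, 11, 3], [-9, 9, -4], [-10, 11, 1]]
```

Run:
```python
from h import *
from bench import r
f0=F('a'); s=r.snapshot('scene'); W=cloud(s).reshape(-1,3); d=W-f0; u,v,y=d@U,d@Vv,d@EY
c=s['img'].reshape(-1,3)
m=(abs(y)<45)&(u>20)&(u<130)&(v>-60)&(v<120)
H=np.zeros((22,36),int)
L=[['.']*36 for _ in range(28)]
for a_,b,cc in zip(u[m],v[m],c[m]):
    i=int((130-a_)//4); j=int((b+60)//5); 
    if i<28: L[i][j]='#' if cc.max()<70 else ('g' if cc.max()<130 else 'W')
for i,l in enumerate(L): print(130-4*i,''.join(l))
K=np.array([[s['fx'],0,s['cx']],[0,s['fy'],s['cy']],[0,0,1]])
for nm,q in(('tcp',tgt('a',-10,33)),('tipm',tgt('a',3,75)),('tipf',tgt('a',3,-10)),('end m',tgt('a',16,67)),('tail',tgt('a',52,46))):
    V=s['view']; p=cv2.projectPoints(q[None],cv2.Rodrigues(V[:3,:3])[0],V[:3,3],K,np.array(s['D'],float))[0].ravel(); print(nm,p.round(1),((p-[290,220])*6.667).round())
```

```text
130 ......##...........###########g##...
126 ....#.##.....#######.####.##.####g..
122 .....###......##############..###...
118 .....g###.....#.##..####.##...####..
114 .....##....#..####....#####..g.###..
110 ....#.##........##.....###....####..
106 ....g###....##.###..######....#.##..
102 .....###....#######....###....#.#...
98 ....###....###...#.##..#####...###..
94 ....###.....##.##....##g####..####..
90 ....###.....#..###.#.....g###.#####.
86 ...g###..#.##.............#g#######.
82 ....#g######...............#######..
78 .....g...###...............g##.###..
74 .....#.#g##................g##......
70 ........##g#...............gg##.....
66 .......ggg#.................gg#.....
62 ........g##................g.##.....
58 .........##................ggg#.....
54 ........ggg..........W......g#......
50 .........##.........WgW.....#g#.....
46 .........g#..........WW....gg#......
42 .........###........gW.....gg##.....
38 ........g##.........Wg....gggg......
34 ........g##.........Wgg.....g.......
30 .........#..........gW.....g........
26 ....................WW..............
22 .....................gg.............
tcp [324.6 260.1] [230. 267.]
tipm [316.5 257.4] [177. 250.]
tipf [336.9 256.7] [313. 244.]
end m [320.7 254.3] [205. 228.]
tail [332.1 245.5] [281. 170.]
```

Measured from depth, the finger tips sit about 25 mm farther back than nominal: open tips at u≈30, body at ≈95, tail end 52. So I can advance another 24 mm safely.

send_rows([
  [-0.5, 0, 5, 0, 0, 0],
  [0, 0, 5, 0, 0, 0],
  [0, 0, 5, 0, 0, 0],
  [0, 0, 0, 0, 0, 0],
])

```text
time: 5.68
tool_pos: [633.5, -11.9, 130.8]
tcp_rot: [145.0, -0.0, 82.5]
ft_force: [0.8, -0.2, 0.2]
finger_gap: 85.4
grip_force: 0.0
```

send_rows([
  [0, 0, 5, 0, 0, 0],
  [0, 0, 4, 0, 0, 0],
  [0, 0, 0, 0, 0, 0],
])

```text
time: 6.05
tool_pos: [638.7, -12.6, 123.8]
tcp_rot: [145.0, -0.0, 82.5]
ft_force: [0.1, -1.2, -1.4]
finger_gap: 85.4
grip_force: 0.0
```

```bash
cat > look.py <<'E'
from h import *
from bench import r
import sys
cl=sys.argv[1]; f0=F(cl); s=r.snapshot('scene'); W=cloud(s).reshape(-1,3); d=W-f0; u,v,y=d@U,d@Vv,d@EY
st=r.sense(); print(st['time'],uvy(cl,st['tool_pos']),st['finger_gap'],st['grip_force'],st['ft_force'].round(1))
hsv=cv2.cvtColor(s['img'],cv2.COLOR_BGR2HSV).reshape(-1,3); c=s['img'].reshape(-1,3)
m=(abs(y)<30)&(u>-60)&(u<100)&(v>-50)&(v<110)
L=[['.']*32 for _ in range(40)]
for a_,b,cc,h in zip(u[m],v[m],c[m],hsv[m]):
    L[int((100-a_)//4)][int((b+50)//5)]='C' if h[1]>120 and (h[0]>100 or 20<h[0]<34) else '#' if cc.max()<70 else 'g' if cc.max()<130 else 'W'
for i,l in enumerate(L): print(100-4*i,''.join(l))
E
python3 look.py a
```

```text
6.1 (np.float64(-34.2), np.float64(32.6), np.float64(-0.2)) 85.41483552448965 0.0 [0.3 0.6 0.9]
100 ...###.......#.#.#########...##.
96 ..####g..##.###.#.#######..#.##.
92 ..#.###....#####..#######..#####
88 ..###.......###....#####....####
84 ...###.........#....####...#.###
80 .#.###....#######.#.#.###.....##
76 .#g##.....#.###.#....#####..####
72 ..g##...##.#..##.##.######..####
68 ...#.#....#.#.##..g...#####.####
64 .gg##..#.#........#..g.##.#.####
60 ..####.#.#.............#.g######
56 .##.##.##................###..##
52 ..#..g.#...........g....g######.
48 ......g##........gWW.......#....
44 ......gg..........WgW....g.#....
40 ......###..........g.....gg##...
36 ....#.#g#.........gW.....ggg#...
32 .......g#..........gW....gg#....
28 .....g.##.........gWg....Cg##...
24 ......#g#........W.g......g#....
20 .......gg#.#......gW....ggg##...
16 ......g###..g.....Wg.CC..g.##...
12 .......gg.g#g.....gWCgCC.ggg....
8 ......###g.g#.....gg.CC.ggg.....
4 .......#...gg.....W..CC.........
0 .........gggg.....gg.C..........
-4 ..........ggCC....g.gC..........
-8 ...........CW.....g.CC..........
-12 ..........CCCWW....gCC..........
-16 .........ggggWW..ggCCC..........
-20 ............CgW..ggCCC..........
-24 ..........CCCgW...ggC...........
-28 .........gCCCgg....CC...........
-32 .........ggCC.gWg.gCC...........
-36 ..........Cg.CgW.gCCC...........
-40 ...........CCCgggggCC...........
-44 .........gCgC..gg.gC............
-48 ...........CC..ggWCg............
-52 ..........g.g..ggWgg............
-56 ..........g.....ggg.............
```

send_rows([
  [0, 0, 4, 0, 0, 0],
  [0, 0, 0, 0, 0, 0],
  [0, 0, 0, 0, 0, 0],
], grip=-0.5, grip_force=40)

```text
time: 6.48
tool_pos: [639.4, -12.7, 118.7]
tcp_rot: [145.2, -0.0, 82.5]
ft_force: [-4.7, 0.8, -2.8]
finger_gap: 64.2
grip_force: 3.4
```

send_rows([
  [0, -1.5, 0, 0, 0, 0],
  [0, -1.5, 0, 0, 0, 0],
  [0, 0, 0, 0, 0, 0],
  [0, 0, 0, 0, 0, 0],
], grip=-0.4)

```text
time: 6.98
tool_pos: [637.6, -12.4, 117.7]
tcp_rot: [145.1, -0.0, 82.5]
ft_force: [-2.2, 0.9, -9.4]
finger_gap: 59.6
grip_force: 4.3
```

```bash
python3 look.py a
```

```text
7.025 (np.float64(-38.6), np.float64(28.0), np.float64(-0.2)) 59.757842322217215 4.535487001994625 [-2.6  0.7 -9.8]
100 ....#.........#.#####.##g.gg#g..
96 ..####......#############ggg##..
92 ..#.#...#.#####...##.#####.##g#.
88 g.####..#.##.###.#####.##.g.##..
84 .gg##g#.#...###...#####....###..
80 ..#####......#....#####..#.###..
76 ..####....####....#.###.....##..
72 ...###....#.####..#####...####..
68 ...###...######...#####...####..
64 ..###.#...######...####...###...
60 ...g#.#..#.#..#....#.###...##...
56 ...##.....##.....g.#.#..#.###...
52 ..g###....#......g..###...###...
48 ..g.####..#......g...###..###...
44 ...gg##.###......W..g####..#....
40 ....g..###........g...#g.###....
36 .......####.....WWW....####.....
32 ........#g#......Wg...g#........
28 ......g.g##.....gWW...g##.......
24 ........g##......WW..gg##.......
20 .........g#......W...gg##.......
16 ........gg#g.g..gWgC.gg##.......
12 ........##g#g....WggCCggg.......
8 ........g###g....W.CgCgg#.......
4 .........g#ggC...gg.C.ggg.......
0 ........g#.gCC........gg........
-4 ........gg.CC...gggCCggg........
-8 ..........gCCC...ggC..g.........
-12 ..........CCWW....gCC...........
-16 ..........g.CW...g.CC...........
-20 ...........CgCW..ggC............
-24 ...........CCWW....CC...........
-28 .........ggCCWg...CCC...........
-32 ..........CCCC.WgggC............
-36 ..........gCCWgg..CC............
-40 ...........CCgggggCC............
-44 .........gC..g.g.CCC............
-48 .........g.CCgggggC.............
-52 ..........gC...gggCC............
-56 ..........gg...g.gg.............
```

send_rows([
  [0, -2, 0, 0, 0, 0],
  [0, -2, 0, 0, 0, 0],
  [0, -1.5, 0, 0, 0, 0],
  [0, 0, 0, 0, 0, 0],
], grip=-0.2)

```text
time: 7.52
tool_pos: [633.9, -11.9, 115.7]
tcp_rot: [145.0, -0.0, 82.5]
ft_force: [0.3, 0.7, -11.1]
finger_gap: 51.2
grip_force: 6.9
```

send_rows([
  [0, -1.5, 0, 0, 0, 0],
  [0, -1, 0, 0, 0, 0],
  [0, -0.5, 0, 0, 0, 0],
  [0, 0, 0, 0, 0, 0],
], grip=-0.06)

```text
time: 8.02
tool_pos: [631.5, -11.6, 114.0]
tcp_rot: [145.0, -0.0, 82.5]
ft_force: [-4.8, 0.7, -9.4]
finger_gap: 45.6
grip_force: 5.2
```

send_rows([
  [0, -1.5, 0, 0, 0, 0],
  [0, -1.5, 0, 0, 0, 0],
  [0, -1, 0, 0, 0, 0],
  [0, 0, 0, 0, 0, 0],
], grip=0.08)

```text
time: 8.52
tool_pos: [628.9, -11.2, 112.6]
tcp_rot: [144.9, -0.0, 82.5]
ft_force: [-3.8, 0.6, -7.4]
finger_gap: 39.3
grip_force: 3.9
```

send_rows([
  [0, -1, 0, 0, 0, 0],
  [0, -1, 0, 0, 0, 0],
  [0, 0, 0, 0, 0, 0],
  [0, 0, 0, 0, 0, 0],
], grip=0.2)

```text
time: 9.02
tool_pos: [627.8, -11.1, 112.1]
tcp_rot: [144.8, -0.0, 82.5]
ft_force: [-0.8, -0.6, -3.5]
finger_gap: 35.8
grip_force: 41.3
```

```bash
python3 look.py a
```

```text
9.075 (np.float64(-37.6), np.float64(16.6), np.float64(-0.1)) 35.8193134450561 41.26665651798248 [-1.8  0.5 -2.8]
100 ...........###########g.........
96 ........#####..########gg.g#....
92 #.#...##.######.#######g###.....
88 ##..#....####..####..#..###.....
84 .###g....#.##...########g##.....
80 #####.....##....####..#.###.....
76 .#g#.....##.#..#.###...####.....
72 .####....####.##.##....####.....
68 ..g###.#####.#..###....###......
64 .g.##....##.#.#g###...####......
60 ...###..###....g#g##..#.#.......
56 .g.g#....##.g..##g##..###.......
52 ..#.#.#..###g.....#..####.......
48 ....##...#.WW....##..####.......
44 ..#.#..#.#.WW...g.##..##........
40 ....g#####W.g....g###.##........
36 ....##..###WWW...g##..g.........
32 ......g##.gggWW...#.............
28 .......#g#..Wg...g##............
24 .......g.#g..WW.gg.g............
20 ........##..WWW..gg##...........
16 ........g###WWg.g.g##...........
12 .....g..g##.g.g.CCg#............
8 ........gg.##...gCg#............
4 .........g#gWg..ggg##...........
0 .........gggCC.Cggggg...........
-4 ........gg.Cg..C..gg............
-8 ........#..gg.gCCg..............
-12 .........g.CC..CCC..............
-16 ...........gC.gCCC..............
-20 ............CCgCCCg.............
-24 ...........C...CgC..............
-28 .........ggC...CCC..............
-32 ..........gCC..gC...............
-36 ............g.gCCC..............
-40 ..........ggg.gCCC..............
-44 ..........g#.gggC...............
-48 .........g.gggggWC..............
-52 .............gWCgW..............
-56 ..........ggggWgW...............
```

send_rows([
  [0, 0, 0, 0, 0, 0],
  [0, 0, 0, 0, 0, 0],
  [0, 0, 0, 0, 0, 0],
], grip=-0.5)

```text
time: 9.45
tool_pos: [627.9, -11.0, 112.3]
tcp_rot: [144.8, -0.0, 82.5]
ft_force: [0.2, -0.5, -0.9]
finger_gap: 64.1
grip_force: 0.0
```

send_rows([
  [0, 0, -15, 0, 0, 0],
  [0, 0, -20, 0, 0, 0],
  [0, 0, -25, 0, 0, 0],
  [0, 0, -30, 0, 0, 0],
  [0, 0, -30, 0, 0, 0],
])

```text
time: 10.07
tool_pos: [558.3, -2.0, 210.5]
tcp_rot: [144.9, -0.0, 82.5]
ft_force: [0.5, -0.1, 0.5]
finger_gap: 64.2
grip_force: 0.0
```

send_rows([
  [0, 0, 0, 0, 0, 0],
  [0, 0, 0, 0, 0, 0],
], grip=1)

```text
time: 10.32
tool_pos: [558.8, -2.1, 208.9]
tcp_rot: [144.9, -0.0, 82.5]
ft_force: [0.7, -0.5, -0.6]
finger_gap: 28.3
grip_force: 0.0
```

```bash
python3 look.py a | tail -30
python3 - <<'E'
from h import *
from bench import r
im=r.snapshot('scene')['img']
cv2.imwrite('pics/p3.png',cv2.resize(im[225:375,270:410],(560,600),interpolation=cv2.INTER_CUBIC))
E
```

```text
60 ................................
56 ............WW..................
52 ...........WWW..................
48 ...........W....................
44 ..........WWgW..................
40 ...........gW...................
36 ...........WW...................
32 ..........g.WgW.................
28 ............WW..................
24 ............gWg.................
20 ...........gWWWgCC..............
16 ...........g#g.CCC..............
12 ..........ggW..gC...............
8 ...........gggg.CC..............
4 ..........g.CW..gC..............
0 ..........ggg.gCCC..............
-4 ..........gCC...CC..............
-8 ...........gCg.CCC..............
-12 .........g.CC..gCC..............
-16 ..........ggC.ggCC..............
-20 ..........CCCC.gCC..............
-24 ..........g.C..CCC..............
-28 ..........CCC.gCgC..............
-32 ..........g.C.gCCC..............
-36 ..........ggg.ggCC..............
-40 ..........Cg#ggCCC..............
-44 ..........ggg.ggCC..............
-48 .........g.gg.g.WC..............
-52 ...........g.g.gWW..............
-56 ..............gWWW..............
```

View pics/p3.png

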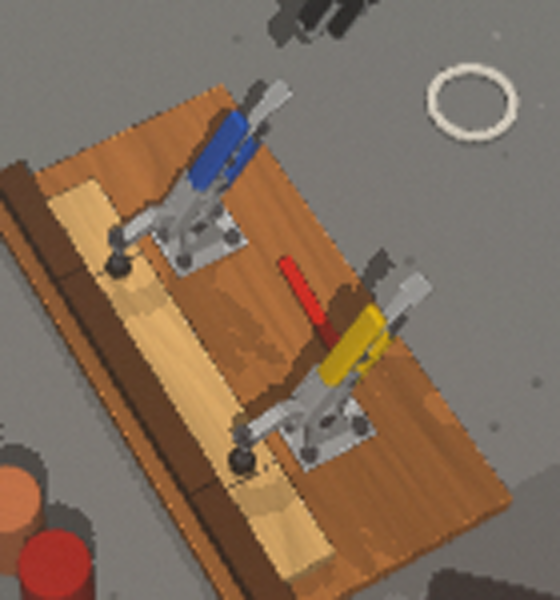

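The blue clamp stays locked after release: handles close together at about (225,150), pad at (118,265) on the batten, and the batten hasn't moved. Now for the yellow one.

```bash
python3 - <<'E'
from h import *
from bench import r
s=r.sense(); print(uvy('b',s['tool_pos']),s['finger_gap'])
R0=R.from_euler('xyz',s['tcp_rot'],degrees=True)
rows(s['tool_pos'],R0,tgt('b',70,-45),RT,6)
E
python3 look.py b|tail -32
```

```text
(np.float64(80.6), np.float64(14.5), np.float64(-187.0)) 13.673165622263783
[31.2, -9.9, 1.8, -0.0001, -0.0, -0.0001] ,
[31.1, -10.0, 1.7, -0.0001, -0.0, -0.0002] ,
[31.2, -9.9, 1.8, -0.0001, -0.0, -0.0001] ,
[31.1, -9.9, 1.8, -0.0001, -0.0001, -0.0001] ,
[31.2, -10.0, 1.7, -0.0, 0.0, -0.0002] 
[31.1, -9.9, 1.8, -0.0001, 0.0, -0.0001] ,
68 ................................
64 ................................
60 ................................
56 ................................
52 ...........WW...................
48 ..........WWW...................
44 ...........WWW..................
40 ...........WW...................
36 ............WW..................
32 ...........WWW..................
28 ............WWg.................
24 ............WWg.C...............
20 ............gW.CWC..............
16 ...........ggWWCCC..............
12 ..........gggg..CCC.............
8 ...........#gW.CCCC.............
4 ............g...CCC.............
0 ..........CCCC.CCg..............
-4 ..........CCCCCCCC..............
-8 ..........CCC..CCC..............
-12 .........W.CCC.CCC..............
-16 ..........CW.CC.CC..............
-20 ...........CC.C.CC..............
-24 ...........C...CCC..............
-28 ...........C...gCC..............
-32 ...........g.g.CCC..............
-36 ..........WCCgggCC..............
-40 ...........C.gggCC..............
-44 ...........g.ggCCC..............
-48 .........CW...ggC...............
-52 ............gggCg...............
-56 .............gggWW..............
```

send_rows([
  [31, -14, 0, 0, 0, 0],
  [31, -14, 0, 0, 0, 0],
  [31, -14, 2, 0, 0, 0],
  [31, -14, 3, 0, 0, 0],
  [31, -4, 3, 0, 0, 0],
], grip=1)

```text
time: 11.1
tool_pos: [533.8, 158.5, 166.2]
tcp_rot: [145.0, 0.0, 82.5]
ft_force: [0.1, 0.2, 0.6]
finger_gap: -0.1
grip_force: 0.0
```

send_rows([
  [31, 0, 3, 0, 0, 0],
  [0, 0, 0, 0, 0, 0],
  [0, 0, 0, 0, 0, 0],
])

```text
time: 11.48
tool_pos: [540.1, 187.7, 164.7]
tcp_rot: [145.0, 0.0, 82.5]
ft_force: [0.1, -0.4, -0.1]
finger_gap: -0.3
grip_force: 0.0
```

```bash
sed -i 's/u<100/u<130/; s/range(40)/range(48)/; s/(100-a_)/(130-a_)/; s/100-4\*i/130-4*i/; s/v>-50/v>-100/; s/b+50/b+100/; s/\]\*32/]*42/' look.py; python3 look.py b | head -34
python3 - <<'E'
from h import *
from bench import r
f0=F('b')
for n in('scene','top'):
    W=cloud(r.snapshot(n)).reshape(-1,3); d=W-f0; u,v,y=d@U,d@Vv,d@EY
    m=(abs(y)<40)&(v>-75)&(v<-15)&(u>60)&(u<125); q=m&(u<115)
    print(n,m.sum(),np.percentile(y[q],[5,50,95]).round(1) if q.sum() else '',np.sort(u[m])[:8].round())
    m=(abs(y)<30)&(u>25)&(u<55)&(v>-10)&(v<40); print('tail y',np.percentile(y[m],[5,50,95]).round(1),'v',np.percentile(v[m],[5,50,95]).round(1))
E
```

```text
11.525 (np.float64(70.1), np.float64(-44.8), np.float64(-1.6)) 0.01652206088898537 0.0 [ 0.  -0.1  0.2]
130 ..........g.g##...........................
126 ..........gggg#...........................
122 ..........ggg##...........................
118 .........g.gg##...........................
114 ...........gg#............................
110 .........gggg##...........................
106 .........gggg##...........................
102 ..........gggg............................
98 ...........gg.............................
94 ...........g..............................
90 ..........................................
86 ..........................................
82 ..........................................
78 ..........................................
74 ..........................................
70 ..........................................
66 ..........................................
62 ..........................................
58 ..........................................
54 ......................WW..................
50 ....................WWW...................
46 ....................WWWW..................
42 .....................WWW..................
38 ......................WW..................
34 .....................WWW..................
30 .....................WWW..................
26 ......................WgW.................
22 ......................WW..CC..............
18 ......................gWWWCCC.............
14 .....................ggWC.CCC.............
10 .....................g.gWCCC..............
6 ....................#g....CC..............
2 ....................g.CC..CC..............
scene 78 [-6.8  5.2 10.2] [ 95.  95.  96.  97.  97.  99.  99. 100.]
tail y [-5.9  1.4  9.5] v [ 6.7 12.6 17.9]
top 46 [-15.6 -12.1  -6.1] [ 98.  98.  99.  99. 100. 101. 102. 103.]
tail y [-9.6 -1.3  6.5] v [ 4.2  9.2 14. ]
```

send_rows([
  [1, 0, 15, 0, 0, 0],
  [0, 0, 20, 0, 0, 0],
  [0, 0, 20, 0, 0, 0],
  [0, 0, 14, 0, 0, 0],
  [0, 0, 0, 0, 0, 0],
])

```text
time: 12.25
tool_pos: [579.6, 182.5, 108.3]
tcp_rot: [145.0, 0.0, 82.4]
ft_force: [0.7, -0.1, 0.2]
finger_gap: -0.3
grip_force: 0.0
```

send_rows([
  [0, 8, 0, 0, 0, 0],
  [0, 8, 0, 0, 0, 0],
  [0, 8, 0, 0, 0, 0],
  [0, 6, 0, 0, 0, 0],
  [0, 0, 0, 0, 0, 0],
])

```text
time: 12.88
tool_pos: [605.0, 180.6, 127.4]
tcp_rot: [144.9, -0.1, 82.5]
ft_force: [0.2, -0.2, -0.0]
finger_gap: 0.1
grip_force: 0.0
```

```bash
python3 look.py b | head -36
```

```text
12.925 (np.float64(1.7), np.float64(-13.9), np.float64(0.1)) -0.15659267884107722 0.0 [ 0.8 -0.9 -0.1]
130 ...........#.####..########g..............
126 ..............####.########gg#............
122 .....g###......##..###..#.g###g...........
118 .....####g....#.##...#######g##...........
114 ......####.#..#..######.##.###............
110 ......g#.##...#.#.##.##...####............
106 ......##.#.....##.#####...###.............
102 .......g.##..#########...###..............
98 ........##g#..###.####..#.##..............
94 .........###....#..###..###...............
90 ..........#...#.#...###.##................
86 ..........###....#.#..####................
82 .........g..#########.###.................
78 ...........g##..#####..##.................
74 ...........g...##.###..g..................
70 ................#..#......................
66 ................gg#g.#....................
62 .................gg##.....................
58 ...............g.gg##..W..................
54 ................gggg#gg...................
50 ................g.###WW...................
46 .................gg#.WW...................
42 ................ggg#.WWW..................
38 ................ggg#WWWW..................
34 ................gggg.WWW..................
30 ..................g...WW..................
26 ..................g..WWWW.................
22 ......................ggW.CC..............
18 ......................W..WCC..............
14 ....................g.gW..CC..............
10 ....................g.#g.CCC..............
6 .....................#...CCCC.............
2 .....................gCC.CCC..............
-2 ...................ggCC...CC..............
-6 ....................C.C..CCCC.............
```

send_rows([
  [0, 3, 0, 0, 0, 0],
  [0, 3, 0, 0, 0, 0],
  [0, 3, 0, 0, 0, 0],
  [0, 3, 0, 0, 0, 0],
  [0, 0, 0, 0, 0, 0],
])

```text
time: 13.55
tool_pos: [614.1, 179.3, 133.5]
tcp_rot: [144.9, -0.0, 82.5]
ft_force: [-2.1, 0.6, -1.0]
finger_gap: 0.1
grip_force: 1.1
```

send_rows([
  [0, 2, 0, 0, 0, 0],
  [0, 2, 0, 0, 0, 0],
  [0, 2, 0, 0, 0, 0],
  [0, 0, 0, 0, 0, 0],
])

```text
time: 14.05
tool_pos: [619.3, 178.7, 137.4]
tcp_rot: [144.9, -0.0, 82.5]
ft_force: [-1.5, 0.3, -0.4]
finger_gap: 0.3
grip_force: 0.7
```

```bash
python3 look.py b | (head -1; sed -n 14,48p)
```

```text
14.1 (np.float64(1.8), np.float64(4.2), np.float64(0.1)) 0.15577103851229532 0.6771946954540908 [-2.2 -0.2  0.5]
```

send_rows([
  [0, 2, 0, 0, 0, 0],
  [0, 2, 0, 0, 0, 0],
  [0, 2, 0, 0, 0, 0],
  [0, 0, 0, 0, 0, 0],
])

```text
time: 14.6
tool_pos: [624.3, 178.1, 141.0]
tcp_rot: [144.9, -0.1, 82.5]
ft_force: [-0.1, 0.4, -0.9]
finger_gap: -0.1
grip_force: 0.0
```

```bash
python3 look.py b | sed -n '1p;14,44p'
```

```text
14.65 (np.float64(1.9), np.float64(10.4), np.float64(0.2)) -0.1908998939189919 0.0 [-0.5  0.1 -0.6]
82 .............g..######.#######............
78 .................gg.######..#.............
74 ................#...####...#..............
70 ....................#..###................
66 ....................#g....................
62 .....................ggg##................
58 ....................gggg##...g............
54 .....................g.gg#...W............
50 ......................gg#.#.WW............
46 ......................g.##.WggW...........
42 ....................g.gg#...WW............
38 ....................g.gg#...Wgg...........
34 .....................g.gg...WWW...........
30 ......................gg.....gW...........
26 .............................gg...........
22 ......................#.....Wg............
18 .....................g#......W.CC.........
14 ....................gg......WgCCC.........
10 ....................ggg.....gWWCC.........
6 ....................#gg.....ggCCC.........
2 ....................gCC.......CCC.........
-2 .....................CW.....WC.CC.........
-6 .....................CCC......CCC.........
-10 ....................WCCW....gCCCC.........
-14 .....................CCWW.....CC..........
-18 ...................C.CCWW..ggCCC..........
-22 .....................CWCg.....CC..........
-26 ...................CCCCCW..g.CC...........
-30 .....................CWCC....CC...........
-34 ....................W.CCgCggCC............
-38 ....................CCC..W.gCCC...........
```

Yellow has sprung open. I'll back off and check everything.

send_rows([
  [0, -8, 0, 0, 0, 0],
  [0, -10, 0, 0, 0, 0],
  [0, -12, -10, 0, 0, 0],
  [0, -10, -30, 0, 0, 0],
  [0, -10, -40, 0, 0, 0],
])

```text
time: 15.28
tool_pos: [535.7, 188.9, 175.6]
tcp_rot: [145.1, 0.1, 82.4]
ft_force: [-0.1, 0.9, -0.0]
finger_gap: -0.0
grip_force: 0.0
```

send_rows([
  [0, -20, -40, 0, 0, 0],
  [0, -20, -20, 0, 0, 0],
  [0, 0, 0, 0, 0, 0],
  [0, 0, 0, 0, 0, 0],
])

```text
time: 15.78
tool_pos: [471.0, 198.3, 202.9]
tcp_rot: [144.9, -0.0, 82.5]
ft_force: [0.6, -1.2, -0.8]
finger_gap: 0.4
grip_force: 0.0
```

```bash
python3 look.py a | sed -n '1p;19,44p'
python3 - <<'E'
from h import *
from bench import r
s=r.snapshot('scene'); im=s['img']; o=cv2.imread('pics/scene0.png')
def bat(i):
    h=cv2.cvtColor(i,cv2.COLOR_BGR2HSV); m=cv2.inRange(h,(12,60,150),(28,160,255)); m[:240]=0;m[385:]=0;m[:,:265]=0;m[:,360:]=0
    k=m>0; y,x=np.where(k); return cv2.minAreaRect(np.c_[x,y].astype(np.float32)),k.sum()
print(bat(o),bat(im))
f=lambda i:cv2.resize(i[230:390,260:400],(400,457),interpolation=cv2.INTER_CUBIC)
cv2.imwrite('pics/p4.png',np.hstack([f(o),f(im)]))
E
```

```text
15.825 (np.float64(141.3), np.float64(-80.9), np.float64(186.8)) -0.01439781336259785 0.0 [0.4 0.  0.5]
62 ..........................................
58 ..........................................
54 ..........................................
50 ....................WWW...................
46 .....................WWg..................
42 .....................gWW..................
38 .....................WWg..................
34 ......................WW..................
30 .....................WgW..................
26 ......................WWW.................
22 ......................gWW..C..............
18 ......................gWggCC..............
14 ....................g#gW.ggC..............
10 ....................ggWg.CCC..............
6 .....................ggC.CCC..............
2 ....................ggg.g.gC..............
-2 ...................ggCC..C.C..............
-6 ....................gCC.CgC...............
-10 .....................gC...CC..............
-14 ....................gCC.g.CC..............
-18 .....................gCgCgCC..............
-22 .....................gC.gCCC..............
-26 ....................gC...CCC..............
-30 .....................gCg.gCC..............
-34 ......................C..CCC..............
-38 ....................gCggggCC..............
(((326.6954345703125, 308.47247314453125), (120.16826629638672, 69.27102661132812), 58.78159713745117), np.int64(1642)) (((326.34014892578125, 308.4720458984375), (119.85342407226562, 68.59669494628906), 58.73626708984375), np.int64(1743))
```

View pics/p4.png

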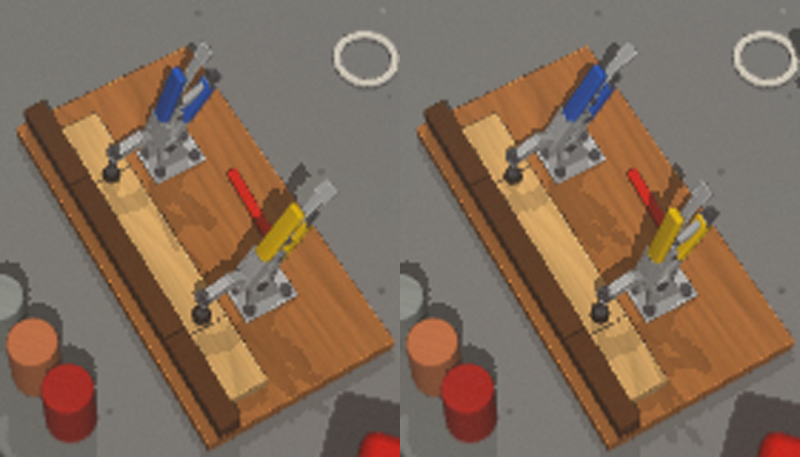

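In the before/after picture, blue is now locked (585,95), yellow is open (675,235), and the batten and pencil haven't moved. Handing in.

```bash
python3 -c "
from bench import r
print(r.hand_in())"
```

```text
the job is handed in; nothing more can be done
None
```

The job is handed in: the blue-handled clamp is locked on the batten, the yellow-handled one was then released and sprang open, and the final picture shows the batten and pencil where they were (15.8 s used; no verdict was returned).

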